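# Lock off the air and dip the grease pot

### The job

Before the grease level is gauged the air must be off: turn the regulator knob until its nose points straight at the mark in line with the sliding lock, and then slide the lock fully home over the nose. After that draw the straight dip rod out of the wooden tool stand, lower it upright through the guide bush on the grease pot's lid without touching the pot or the bush, and stop when the ring on the rod is level with the bush's mouth. Finish while still holding the rod there, still and centred in the bore; leave the other things on the wall where they are.

Things in the scene. Friction and masses are not known exactly. Their poses are not given: they have to be found in the camera images.
- regulator: Grey metal air regulator block, fixed; 76 mm along x, y from -85 to +105 mm, flat deck 40 mm up; origin on its underside. The knob's axis is vertical at x = 0, y = -55 mm; the lock slides on the deck along x = 0 on the knob's +y side. The mark is a dark line on the deck along x = 0, y = -8 to +8 mm. Yaw within 15 degrees.
- knob (a joint): Angle of the regulator knob, rad, range -0.6 to 1.6, positive counter-clockwise from above; starts between 0.6 and 1.3. 0 means that the nose points along the block's +y, straight at the mark and the lock. It stays where it is left; about 0.06 N m turns it. It has no stop at 0.
- knob_grip (a point): On the knob's axis 65 mm above the wall top (25 above the deck); turns with the knob, y along the nose. Black knob: foot 40 mm across, 10 mm high; on it an upright grip bar 12 mm wide (x), 38 mm long (y), top 11 mm above this point; a low nose, 8 mm wide and high, reaches 34 mm from the axis.
- lock (a joint): Travel of the sliding lock, m: 0 = open (start), 0.030 = fully home against its stop, moved along the regulator block's -y toward the knob. Friction about 2 N holds it where it is left.
- lock_tab (a point): Point in the middle of the steel lock's upright tab, 65 mm above the wall top, 13 mm below the tab's top; axes as the block's. Tab 14 mm (x) by 22 mm (y), 50 to 78 mm above the wall top, on a low carriage 10 mm high with two low prongs, 18 mm apart, that go either side of the nose. Open, it is 103 mm from the knob's axis; home, 73 mm.
- grease_pot: Stainless grease pot fixed to the wall top, 110 mm across, origin at the centre of its underside. Lid 116 mm across, closed, its top 103 mm up, hinge at the far side (+x). An aluminium guide bush stands upright in the lid's centre: outer diameter 38 mm, bore 24 mm right through, from 85 to 125 mm height; the pot below is empty, floor 4 mm up.
- bush_mouth (a point): Centre of the bore at the bush's top rim, 125 mm above the wall top; z up.
- tool_stand: Wooden tool stand fixed to the wall top, 70 mm along x, 160 mm along y, 120 mm high; origin at the centre of its underside. Its top board is 16 mm thick and has two holes of 22 mm at y = -45 and y = +45 mm; the dip rod hangs by its collar in one and a T-handled key in the other, in either order.
- dip_rod: Dip rod, loose, about 90 g, hanging upright in one hole of the stand; origin at its lower tip, z up the rod. Steel rod 8 mm in diameter; ring 12 mm across, 4 mm thick, centred 60 mm above the tip; flat collar 32 mm across from 110 to 115 mm, its underside on the stand; plain round grip 18 mm across from 115 to 165 mm.
- rod_tip (a point): Centre of the dip rod's lower end.
- rod_ring (a point): Middle of the ring on the rod, on its axis, 60 mm above the tip.
- rod_grip (a point): Point on the rod's axis in its round grip, 142 mm above the tip; at the start 152 mm above the wall top.
- t_key: T-handled hex key, steel, hanging in the stand's other hole; the same rod and collar but with a cross bar 64 mm long and 12 mm thick, its top 152 mm above the wall top: carry the rod round or above it. Leave alone. Origin at its tip.
- spray_bottle: Green plastic spray bottle with black head, 66 mm across, 190 mm tall, origin at the centre of its underside. Leave alone.
- nozzle: Dark steel nozzle with brass tip lying flat, 96 mm long, 18 mm high. Leave alone.
- tyre_lever0: Flat aluminium tyre lever, 136 mm long, 6 mm high, lying. Leave alone.
- tyre_lever1: The second tyre lever. Leave alone.
- socket0: Steel socket piece, 22 mm across, 30 mm high, on a peg of the low peg rack, its underside 20 mm up. Leave alone.
- socket1: Socket piece 26 mm across on the middle peg. Leave alone.
- socket2: Socket piece 30 mm across on the last peg. Leave alone.
Mind the look-alikes: they are no part of the job. Leave any orange look-alike of the dip_rod alone. Leave any pink look-alike of the regulator alone.

How it is judged (in metres and radians):
On the way, in this order (a step that is already met when the one before it is completed fails the run):
1. the knob's nose is at the mark (within 0.12 rad), the lock still open (value of joint knob between -0.12 and 0.12 rad and value of joint lock below 0.01 m), for 0.2 s.
2. the lock is fully home (at least 26 of 30 mm) with the knob at the mark (value of joint knob between -0.12 and 0.12 rad and value of joint lock above 0.026 m), for 0.2 s.
3. the dip rod is drawn clear of the stand, its tip above 121 mm (height (world z) of rod_tip above 0.121 m and contact force between the fingers and dip_rod above 1 N), for 0.1 s.
At the end, for the whole second after the job is handed in: The knob is at the mark within 0.12 rad and the lock at least 26 mm home; the gripper holds the dip rod still (under 20 mm/s) in the bush without contact with the pot, its ring within 8 mm of the height of the bush's mouth, ring within 4 mm and tip within 5 mm of the bore's axis (all of step 2 and z of rod_ring in the frame of bush_mouth between -0.008 and 0.008 m and horizontal distance between rod_ring and bush_mouth below 0.004 m and horizontal distance between rod_tip and bush_mouth below 0.005 m and contact force between the fingers and dip_rod above 1 N and contact force between dip_rod and grease_pot below 0.1 N and linear speed of dip_rod below 0.02 m/s); the arm keeps its last pose, push and grip.
It fails at once if the lock is slid while the knob is off the mark (value of joint lock above 0.015 m and (value of joint knob above 0.2 rad or value of joint knob below -0.2 rad)).
It fails at once if the dip rod touches the pot or its guide bush (contact force between dip_rod and grease_pot above 0.3 N).
It fails at once if another thing on the wall is moved by more than 25 mm (distance of any of t_key, spray_bottle, nozzle, tyre_lever0, tyre_lever1, socket0, socket1, socket2 from where it was at the start of the episode above 0.025 m).
It also fails if it takes over 62 s, if anything falls off the work surface, if the arm or the gripper's body presses on something with over 40 N, if the wrist force passes 120 N, or if a joint passes its speed limit or range.

### The arm

A 7-joint arm with a two-finger parallel gripper is mounted at the origin on the work surface. World frame = base frame: x ahead of the robot, y to its left, z up, the work surface at z = 0. Lengths are in mm, angles in rad, forces in N, time in s.
With the tool pointing down it reaches from about 400 to 875 mm from the base axis. Payload 4.4 kg.
Tool frame: the origin (TCP) lies at the very end of the fingers, on their centre line; the grasp point (between the pads) lies 19 mm behind it; z points along the fingers, y is the line along which they close (so a half turn about z gives the same grasp; the last joint's range is limited). The gripper opens to 85 mm and grips with 20 to 120 N. Pads are 22 mm wide; open, the fingers measure 114 mm over their backs; the gripper's body (76 mm by 85 mm) begins 54 mm behind the grasp point. The pads swing forward as they close: fully open they stand 13 mm farther back than shut.
Start: joints at [1.224, 0.628, 0.038, 1.517, -0.027, 0.996, -0.02], TCP at [180.158, -624.548, 231.313] pointing down, gripper open.
Joint ranges: [-3.06, 3.06], [-0.37, 2.12], [-1.25, 1.32], [0.18, 2.47], [-1.1, 4.24], [0.23, 1.98], [-2.94, 2.94]. Speed limits (rad/s): [2.57, 2.57, 3.14, 3.14, 3.14, 3.14, 3.14].

### API

Orientations are given as [roll, pitch, yaw] about the fixed x, y, z axes, in that order (R = Rz(yaw) Ry(pitch) Rx(roll)).
In Python, from cell import read_state, get_image, camera_params, finish_job gives the robot as it stands.
- The arm moves only by the tool arm_command, never from a script. Its argument "deltas" is a list of rows, each an object of numbers: "dx", "dy", "dz": the shift along the world's x, y, z in m; "yaw": the turn about the world's z in degrees; "jaw": the opening, from 0 (shut) to 1 (fully open). A call has 1 to 20 rows; each row is the pose to reach, as a shift and turn from the pose commanded when the call began; what a row does not reach only later rows make up. A row lasts 1/10 s, in which the tool goes at most 50 mm and 8.59 degrees, less where a joint would pass 70% of its speed; a pose out of reach is approached as far as the arm can. A call with a gripper value outside its range is refused whole. The fingers move at their own pace and stop on an object; the grip force is fixed at half the most. Time passes only in rows, so rows that repeat a pose let the fingers close. It gives the time, the measured TCP pose, the force, the opening and the grip force at its end, in the units of the state.
- read_state(): the state, without advancing time (a new reading comes with each control period).
- get_image(name): name is "scene" or "top"; returns (picture, depth): 480x640x3 uint8, red, green, blue; 480x640 float32, mm along the optical axis (not along the pixel's ray), 0 where there is no reading.
- camera_params(name): a dict with "camera_matrix" (3x3 intrinsics, pixels), "extrinsics" (4x4, takes a point from camera to world coordinates). Camera axes: x right, y down, z forward; pixel columns grow to the right and rows downward; lengths in mm; the calibration is good to about 2 mm. A picture is of the moment at which its call begins. camera_params takes no time and is no camera call.
- finish_job(): hands the job in; it is judged then, once.
The state is a dict: "clock": time; "qpos": joint angles; "qd": joint speeds; "tau": joint torques, N m; "eef_pos": TCP position; "tool_rot": TCP orientation; "force": force on the tool from outside, world axes, zero at the start; "torque": the same for the moment, N m; "width": finger opening in mm; "gripper_force": force on a finger pad.
Only numpy, scipy, OpenCV 4.12 (cv2) and the standard library are available. Lean on these libraries where they do the work, as an engineer would, in place of code of your own. Each camera call takes 0.05 s, during which the arm holds its last target. There are 200 camera calls.

## Working session

There is one attempt and no reset: what is moved stays moved. The work goes in short steps, Python scripts to look and compute and a tool call to move; the robot and the scene stay as the last step left them, time stands still between calls to the robot, and variables do not carry over. Pictures are saved under pics/ and viewed, at most 10 in all, crops included, and the job is handed in when it is done.

Besides the shell and the picture viewer there is one more tool, called after "Call:" as name([rows], argument=value, ...), one row to a line, values as JSON. arm_command: Moves the arm, as the interface text tells. Its arguments: {"type":"object","properties":{"deltas":{"type":"array"}},"required":["deltas"]}

```bash
mkdir -p pics
cat > h.py <<'E'
import numpy as np, cv2
from cell import read_state, get_image, camera_params, finish_job
def cloud(name):
    im,d=get_image(name); p=camera_params(name); K=np.array(p["camera_matrix"]);T=np.array(p["extrinsics"])
    v,u=np.mgrid[0:480,0:640]
    P=np.stack([(u-K[0,2])/K[0,0]*d,(v-K[1,2])/K[1,1]*d,d],-1)@T[:3,:3].T+T[:3,3]
    P[d==0]=np.nan
    return im,d,P
E
python3 - <<'E'
from h import *
for n in("scene","top"):
    im,d,P=cloud(n); np.savez(f"{n}0.npz",im=im,P=P); cv2.imwrite(f"pics/{n}0.png",im[:,:,::-1])
    p=camera_params(n); print(n,np.round(p["camera_matrix"],1).tolist(),np.round(p["extrinsics"],3).tolist())
s=read_state(); print({k:np.round(v,3).tolist() for k,v in s.items()})
E
```

```text
scene [[599.7, 0.0, 318.0], [0.0, 599.7, 236.6], [0.0, 0.0, 1.0]] [[0.751, 0.39, -0.533, 1173.578], [0.66, -0.455, 0.597, -705.6], [-0.01, -0.801, -0.599, 829.572], [0.0, 0.0, 0.0, 1.0]]
top [[530.0, 0.0, 326.6], [0.0, 530.0, 241.7], [0.0, 0.0, 1.0]] [[0.004, -0.99, 0.141, 357.656], [-1.0, -0.002, 0.014, -23.868], [-0.014, -0.141, -0.99, 1402.665], [0.0, 0.0, 0.0, 1.0]]
{'clock': 0.1, 'qpos': [1.224, 0.629, 0.038, 1.518, -0.027, 0.996, -0.02], 'qd': [0.001, -0.004, 0.001, -0.001, -0.001, 0.001, -0.0], 'tau': [0.003, -56.453, 1.23, -19.397, 0.011, 0.005, 0.0], 'eef_pos': [179.991, -624.002, 230.485], 'tool_rot': [-3.14, 0.0, 0.281], 'force': [-0.84, -0.906, -0.353], 'torque': [0.016, 0.007, -0.0], 'gripper_force': 0.0, 'width': 85.418}
```

View pics/top0.png

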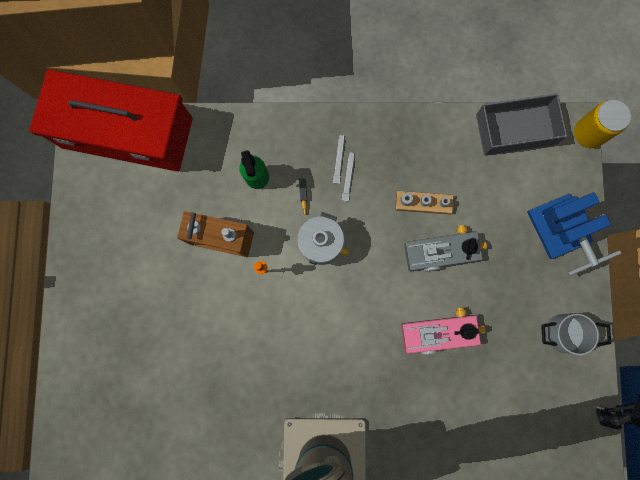

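View pics/scene0.png

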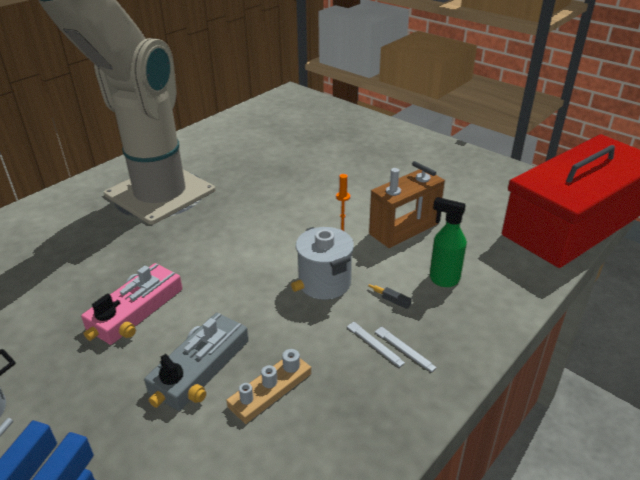

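The top view shows the grey regulator at (445,250), with its knob at (470,247) and lock at (432,253). The pot's bush is at (320,238), the dip rod's grip at (229,234), the T-key at (193,228), and the orange look-alike at (260,267). The scene view confirms the layout, with the rod on the near side of the stand.

```bash
cat > m.py <<'E'
from h import *
D={n:np.load(f"{n}0.npz") for n in("scene","top")}
def sel(n,x,y,z,r): 
    P=D[n]["P"]; m=(np.hypot(P[...,0]-x,P[...,1]-y)<r)&(P[...,2]>z[0])&(P[...,2]<z[1]); return P[m],D[n]["im"][m].astype(int),m
def pix(u,v): return D["top"]["P"][v,u]
def circ(Q):
    A=np.c_[2*Q[:,:2],np.ones(len(Q))]; s=np.linalg.lstsq(A,(Q[:,:2]**2).sum(1),rcond=None)[0]
    return s[:2],np.sqrt(s[2]+s[0]**2+s[1]**2)
for nm,u,v in(("knob",470,247),("lock",432,253),("deck",410,265),("bush",320,238),("rod",229,234),("key",193,228),("orange",260,267),("lid",308,225)):
    print(nm,np.round(pix(u,v)))
c=pix(445,250)
for n in D:
    Q,C,_=sel(n,c[0],c[1],(34,46),130); g=np.ptp(C,axis=1)<30; Q=Q[g]
    print(n,"deck rect",len(Q),cv2.minAreaRect(Q[:,:2].astype(np.float32)),np.median(Q[:,2]))
    k=pix(470,247); Q,C,_=sel(n,k[0],k[1],(66,82),45); g=C.max(1)<60; Q=Q[g]
    print(" bar",len(Q),cv2.minAreaRect(Q[:,:2].astype(np.float32)),np.median(Q,0))
    Q,C,_=sel(n,k[0],k[1],(44,57),45); g=C.max(1)<60; Q=Q[g]
    print(" foot+nose",len(Q),np.round(Q.mean(0)),np.round(Q.min(0)),np.round(Q.max(0)))
    l=pix(432,253); Q,C,_=sel(n,l[0],l[1],(72,84),30)
    print(" tab",len(Q),cv2.minAreaRect(Q[:,:2].astype(np.float32)),np.median(Q,0))
    b=pix(320,238); Q,C,_=sel(n,b[0],b[1],(119,131),30); print(" bush",len(Q),circ(Q),cv2.minEnclosingCircle(Q[:,:2].astype(np.float32)),np.median(Q,0))
    Q,C,_=sel(n,b[0],b[1],(97,108),70); print(" lid",len(Q),cv2.minEnclosingCircle(Q[:,:2].astype(np.float32)),np.median(Q,0))
    r=pix(229,234); Q,C,_=sel(n,r[0],r[1],(168,182),20); print(" rodtop",len(Q),cv2.minEnclosingCircle(Q[:,:2].astype(np.float32)),np.median(Q,0))
    Q,C,_=sel(n,r[0],r[1],(136,182),20); print(" rod",len(Q),circ(Q),np.median(Q,0))
    Q,C,_=sel(n,r[0],r[1],(112,124),110); g=(C[:,0]-C[:,2]>40); print(" stand",cv2.minAreaRect(Q[g][:,:2].astype(np.float32)))
for n in D:
    k=pix(470,247);P=D[n]["P"];ok=np.hypot(P[...,0]-k[0],P[...,1]-k[1])<130;v,u=np.nonzero(ok);
    a,b,cc,d=max(v.min(),0),v.max(),max(u.min(),0),u.max(); im=D[n]["im"][a:b,cc:d,::-1]; cv2.imwrite(f"pics/{n}_reg.png",cv2.resize(im,None,fx=4,fy=4,interpolation=cv2.INTER_CUBIC)[:600,:800])
E
python3 m.py
```

```text
knob [ 533. -364.   83.]
lock [ 518. -270.   80.]
deck [ 491. -219.   43.]
bush [567.  14.   2.]
rod [553. 226. 161.]
key [572. 321. 130.]
orange [474. 149. 167.]
lid [585.  41. 102.]
scene deck rect 2680 ((571.9625854492188, -299.86572265625), (168.53150939941406, 192.70811462402344), 12.140204429626465) 40.069415053514376
 bar 157 ((542.7017211914062, -372.47296142578125), (11.770244598388672, 39.16765594482422), 82.24317169189453) [ 546.79789514 -373.96493362   75.18758028]
 foot+nose 260 [ 545. -376.   50.] [ 507. -392.   44.] [ 563. -353.   57.]
 tab 95 ((526.170654296875, -269.92926025390625), (15.175101280212402, 22.402193069458008), 8.46219253540039) [ 528.10733059 -272.36763165   77.47564784]
 bush 157 (array([553.79670762,   9.73670103]), np.float64(15.412636024501815)) ((552.0330810546875, 8.596966743469238), 21.004758834838867) [555.74418019  10.9506438  123.92059838]
 lid 1455 ((557.4908447265625, 9.372806549072266), 62.982688903808594) [566.28038695  -2.33943801 103.08619993]
 rodtop 51 ((559.2190551757812, 231.3410186767578), 11.859525680541992) [560.66682711 230.87393
[... 692 characters left out ...]
84), 11.033707618713379) [ 523.21569005 -269.62374735   78.94213138]
 bush 87 (array([551.83783469,  10.6611532 ]), np.float64(14.947400867432076)) ((551.4353637695312, 10.819635391235352), 18.327011108398438) [556.17078389  12.85337269 125.28750393]
 lid 1375 ((554.968017578125, 8.440664291381836), 62.060997009277344) [552.36206274   8.88110823 103.82415303]
 rodtop 45 ((556.954345703125, 233.51473999023438), 9.458830833435059) [556.76721    232.47408613 176.24516442]
 rod 71 (array([556.64550272, 232.41763384]), np.float64(6.980910178075257)) [554.88667849 230.27250514 173.5271376 ]
 stand ((547.7529907226562, 229.03018188476562), (212.91116333007812, 94.62774658203125), 64.86750030517578)
```

View pics/top_reg.png

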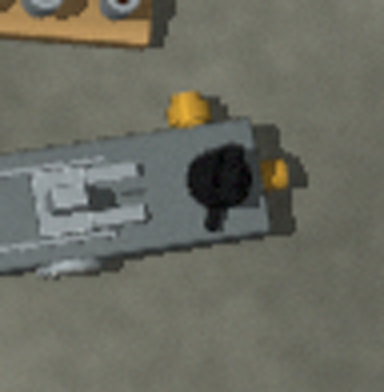

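The crop shows the knob's nose pointing down and slightly left, about 169° in world axes, with the block's +y at about 98.7°. The knob therefore sits near +1.23 rad. I'll move above the knob now.

Call:
arm_command([
  {"dx":0.03,"dy":0.02,"yaw":-3},
  {"dx":0.07,"dy":0.05,"yaw":-6},
  {"dx":0.11,"dy":0.077,"yaw":-10},
  {"dx":0.15,"dy":0.105,"yaw":-14},
  {"dx":0.19,"dy":0.133,"yaw":-18},
  {"dx":0.23,"dy":0.161,"yaw":-22},
  {"dx":0.27,"dy":0.189,"yaw":-26},
  {"dx":0.31,"dy":0.217,"yaw":-26.6},
  {"dx":0.34,"dy":0.238,"yaw":-26.6},
  {"dx":0.361,"dy":0.2525,"yaw":-26.6,"dz":-0.02},
  {"dx":0.361,"dy":0.2525,"yaw":-26.6,"dz":-0.06},
  {"dx":0.361,"dy":0.2525,"yaw":-26.6,"dz":-0.1},
  {"dx":0.361,"dy":0.2525,"yaw":-26.6,"dz":-0.12},
  {"dx":0.361,"dy":0.2525,"yaw":-26.6,"dz":-0.12},
  {"dx":0.361,"dy":0.2525,"yaw":-26.6,"dz":-0.12},
])

```text
invalid input at $.deltas[0]: expected keys dx, dy, dz, yaw, jaw
```

Call:
arm_command([
  {"dx":0.03,"dy":0.02,"dz":0,"yaw":-3,"jaw":1},
  {"dx":0.07,"dy":0.05,"dz":0,"yaw":-6,"jaw":1},
  {"dx":0.11,"dy":0.077,"dz":0,"yaw":-10,"jaw":1},
  {"dx":0.15,"dy":0.105,"dz":0,"yaw":-14,"jaw":1},
  {"dx":0.19,"dy":0.133,"dz":0,"yaw":-18,"jaw":1},
  {"dx":0.23,"dy":0.161,"dz":0,"yaw":-22,"jaw":1},
  {"dx":0.27,"dy":0.189,"dz":0,"yaw":-26,"jaw":1},
  {"dx":0.31,"dy":0.217,"dz":0,"yaw":-26.6,"jaw":1},
  {"dx":0.34,"dy":0.238,"dz":0,"yaw":-26.6,"jaw":1},
  {"dx":0.361,"dy":0.2525,"dz":-0.02,"yaw":-26.6,"jaw":1},
  {"dx":0.361,"dy":0.2525,"dz":-0.06,"yaw":-26.6,"jaw":1},
  {"dx":0.361,"dy":0.2525,"dz":-0.1,"yaw":-26.6,"jaw":1},
  {"dx":0.361,"dy":0.2525,"dz":-0.12,"yaw":-26.6,"jaw":1},
  {"dx":0.361,"dy":0.2525,"dz":-0.12,"yaw":-26.6,"jaw":1},
  {"dx":0.361,"dy":0.2525,"dz":-0.12,"yaw":-26.6,"jaw":1},
])

```text
clock: 1.6
eef_pos: [541.3, -372.2, 111.4]
tool_rot: [3.142, 0.0, -0.184]
force: [0.2, -0.2, 0.6]
width: 85.5
gripper_force: 0.0
```

Call:
arm_command([
  {"dx":0,"dy":0,"dz":-0.02,"yaw":0,"jaw":1},
  {"dx":0,"dy":0,"dz":-0.04,"yaw":0,"jaw":1},
  {"dx":0,"dy":0,"dz":-0.055,"yaw":0,"jaw":1},
  {"dx":0,"dy":0,"dz":-0.057,"yaw":0,"jaw":0.8},
  {"dx":0,"dy":0,"dz":-0.057,"yaw":0,"jaw":0.6},
  {"dx":0,"dy":0,"dz":-0.057,"yaw":0,"jaw":0.4},
  {"dx":0,"dy":0,"dz":-0.057,"yaw":0,"jaw":0.2},
  {"dx":0,"dy":0,"dz":-0.057,"yaw":0,"jaw":0.1},
  {"dx":0,"dy":0,"dz":-0.057,"yaw":0,"jaw":0.1},
  {"dx":0,"dy":0,"dz":-0.057,"yaw":0,"jaw":0.05},
  {"dx":0,"dy":0,"dz":-0.057,"yaw":0,"jaw":0},
  {"dx":0,"dy":0,"dz":-0.057,"yaw":0,"jaw":0},
  {"dx":0,"dy":0,"dz":-0.057,"yaw":0,"jaw":0},
])

```text
clock: 2.9
eef_pos: [541.6, -372.2, 55.3]
tool_rot: [3.141, -0.001, -0.184]
force: [-1.2, 0.5, 6.9]
width: 10.8
gripper_force: 59.2
```

Call:
arm_command([
  {"dx":0,"dy":0,"dz":0,"yaw":-4,"jaw":0},
  {"dx":0,"dy":0,"dz":0,"yaw":-9,"jaw":0},
  {"dx":0,"dy":0,"dz":0,"yaw":-14,"jaw":0},
  {"dx":0,"dy":0,"dz":0,"yaw":-19,"jaw":0},
  {"dx":0,"dy":0,"dz":0,"yaw":-24,"jaw":0},
  {"dx":0,"dy":0,"dz":0,"yaw":-29,"jaw":0},
  {"dx":0,"dy":0,"dz":0,"yaw":-34,"jaw":0},
  {"dx":0,"dy":0,"dz":0,"yaw":-39,"jaw":0},
  {"dx":0,"dy":0,"dz":0,"yaw":-44,"jaw":0},
  {"dx":0,"dy":0,"dz":0,"yaw":-49,"jaw":0},
  {"dx":0,"dy":0,"dz":0,"yaw":-54,"jaw":0},
  {"dx":0,"dy":0,"dz":0,"yaw":-59,"jaw":0},
  {"dx":0,"dy":0,"dz":0,"yaw":-64,"jaw":0},
  {"dx":0,"dy":0,"dz":0,"yaw":-68,"jaw":0},
  {"dx":0,"dy":0,"dz":0,"yaw":-70.8,"jaw":0},
  {"dx":0,"dy":0,"dz":0,"yaw":-70.8,"jaw":0},
  {"dx":0,"dy":0,"dz":0,"yaw":-70.8,"jaw":0},
])

```text
clock: 4.6
eef_pos: [540.1, -373.6, 55.3]
tool_rot: [3.14, -0.002, -1.42]
force: [-3.7, -0.5, 6.0]
width: 10.5
gripper_force: 59.4
```

Release, rise, and back off along +y so I can check the knob with the camera.

Call:
arm_command([
  {"dx":0,"dy":0,"dz":0,"yaw":0,"jaw":0.2},
  {"dx":0,"dy":0,"dz":0,"yaw":0,"jaw":0.4},
  {"dx":0,"dy":0,"dz":0,"yaw":0,"jaw":0.7},
  {"dx":0,"dy":0,"dz":0,"yaw":0,"jaw":1},
  {"dx":0,"dy":0,"dz":0,"yaw":0,"jaw":1},
  {"dx":0,"dy":0,"dz":0.03,"yaw":0,"jaw":1},
  {"dx":0,"dy":0,"dz":0.07,"yaw":0,"jaw":1},
  {"dx":-0.03,"dy":0,"dz":0.1,"yaw":0,"jaw":1},
  {"dx":-0.08,"dy":0.02,"dz":0.12,"yaw":0,"jaw":1},
  {"dx":-0.13,"dy":0.03,"dz":0.12,"yaw":0,"jaw":1},
  {"dx":-0.17,"dy":0.04,"dz":0.12,"yaw":0,"jaw":1},
  {"dx":-0.17,"dy":0.04,"dz":0.12,"yaw":0,"jaw":1},
])

```text
clock: 5.8
eef_pos: [362.9, -329.0, 174.2]
tool_rot: [3.137, 0.007, -1.426]
force: [1.3, -0.2, 1.1]
width: 85.3
gripper_force: 0.0
```

```bash
cat > m2.py <<'E'
from h import *
for n in("scene","top"):
    im,d,P=cloud(n); np.savez(f"{n}1.npz",im=im,P=P); C=im.astype(int)
    R=lambda x,y,z,r:(np.hypot(P[...,0]-x,P[...,1]-y)<r)&(P[...,2]>z[0])&(P[...,2]<z[1])
    for nm,m in(("bar",R(541,-372,(68,82),40)&(C.max(2)<60)),("tab",R(525,-270,(72,84),35)),("deck",R(530,-300,(36,45),125)&(np.ptp(C,axis=2)<30)&(P[...,0]<590+0.15*(-P[...,1]-300)))):
        Q=P[m][:,:2].astype(np.float32); print(n,nm,len(Q),Q.mean(0) if len(Q) else "",cv2.minAreaRect(Q) if len(Q)>4 else "")
    a=R(535,-320,(-5,100),110); v,u=np.nonzero(a); s=im[v.min():v.max(),u.min():u.max(),::-1]
    cv2.imwrite(f"pics/{n}_reg1.png",cv2.resize(s,None,fx=3,fy=3,interpolation=cv2.INTER_CUBIC)[:600,:400])
a,b=[cv2.imread(f"pics/{n}_reg1.png") for n in("scene","top")]; H=max(len(a),len(b))
cv2.imwrite("pics/reg1.png",np.hstack([cv2.copyMakeBorder(i,0,H-len(i),0,0,0) for i in(a,b)]))
E
python3 m2.py
```

```text
scene bar 170 [ 543.5811  -373.92017] ((542.3426513671875, -372.5589599609375), (12.997173309326172, 36.96570587158203), 5.064295291900635)
scene tab 95 [ 527.1631 -270.9376] ((526.4459228515625, -270.86480712890625), (14.712381362915039, 22.633150100708008), 4.2475762367248535)
scene deck 2348 [ 539.95166 -314.50842] ((529.533203125, -307.9397277832031), (83.872314453125, 191.0682373046875), 8.693343162536621)
top bar 77 [ 539.4762  -370.89597] ((539.7073974609375, -371.19775390625), (12.212021827697754, 37.843074798583984), 7.493185997009277)
top tab 48 [ 523.8267  -269.68356] ((524.0917358398438, -269.5177001953125), (13.588346481323242, 22.194019317626953), 9.682480812072754)
top deck 1379 [ 527.5876  -302.81104] ((527.5858154296875, -307.9147644042969), (81.26527404785156, 190.77088928222656), 8.808485984802246)
```

View pics/reg1.png

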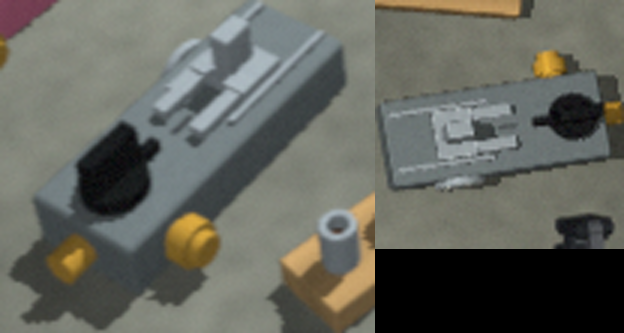

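The nose now points at the mark and the lock, at about (545,120) in the right-hand crop. The block yaw is confirmed at 8.75°. Next is the lock tab.

Call:
arm_command([
  {"dx":0.03,"dy":0.012,"dz":0,"yaw":0,"jaw":1},
  {"dx":0.07,"dy":0.028,"dz":0,"yaw":0,"jaw":1},
  {"dx":0.11,"dy":0.044,"dz":0,"yaw":0,"jaw":1},
  {"dx":0.14,"dy":0.056,"dz":0,"yaw":0,"jaw":1},
  {"dx":0.154,"dy":0.0615,"dz":-0.01,"yaw":0,"jaw":1},
  {"dx":0.154,"dy":0.0615,"dz":-0.04,"yaw":0,"jaw":1},
  {"dx":0.154,"dy":0.0615,"dz":-0.06,"yaw":0,"jaw":1},
  {"dx":0.154,"dy":0.0615,"dz":-0.06,"yaw":0,"jaw":1},
  {"dx":0.154,"dy":0.0615,"dz":-0.06,"yaw":0,"jaw":1},
])

```text
clock: 6.8
eef_pos: [524.8, -271.3, 114.0]
tool_rot: [3.141, -0.0, -1.42]
force: [1.1, -0.3, -0.0]
width: 85.1
gripper_force: 0.0
```

Call:
arm_command([
  {"dx":0,"dy":0,"dz":-0.02,"yaw":0,"jaw":1},
  {"dx":0,"dy":0,"dz":-0.04,"yaw":0,"jaw":1},
  {"dx":0,"dy":0,"dz":-0.056,"yaw":0,"jaw":0.9},
  {"dx":0,"dy":0,"dz":-0.058,"yaw":0,"jaw":0.7},
  {"dx":0,"dy":0,"dz":-0.058,"yaw":0,"jaw":0.5},
  {"dx":0,"dy":0,"dz":-0.058,"yaw":0,"jaw":0.3},
  {"dx":0,"dy":0,"dz":-0.058,"yaw":0,"jaw":0.2},
  {"dx":0,"dy":0,"dz":-0.058,"yaw":0,"jaw":0.1},
  {"dx":0,"dy":0,"dz":-0.058,"yaw":0,"jaw":0},
  {"dx":0,"dy":0,"dz":-0.058,"yaw":0,"jaw":0},
  {"dx":0,"dy":0,"dz":-0.058,"yaw":0,"jaw":0},
  {"dx":0,"dy":0,"dz":-0.058,"yaw":0,"jaw":0},
])

```text
clock: 8.0
eef_pos: [524.4, -271.3, 57.7]
tool_rot: [3.141, -0.001, -1.42]
force: [-3.5, 0.2, 7.4]
width: 12.6
gripper_force: 59.4
```

Call:
arm_command([
  {"dx":0.0006,"dy":-0.004,"dz":0,"yaw":0,"jaw":0},
  {"dx":0.0012,"dy":-0.008,"dz":0,"yaw":0,"jaw":0},
  {"dx":0.0018,"dy":-0.012,"dz":0,"yaw":0,"jaw":0},
  {"dx":0.0024,"dy":-0.016,"dz":0,"yaw":0,"jaw":0},
  {"dx":0.0031,"dy":-0.02,"dz":0,"yaw":0,"jaw":0},
  {"dx":0.0037,"dy":-0.024,"dz":0,"yaw":0,"jaw":0},
  {"dx":0.0043,"dy":-0.028,"dz":0,"yaw":0,"jaw":0},
  {"dx":0.0047,"dy":-0.0306,"dz":0,"yaw":0,"jaw":0},
  {"dx":0.0047,"dy":-0.0306,"dz":0,"yaw":0,"jaw":0},
  {"dx":0.0047,"dy":-0.0306,"dz":0,"yaw":0,"jaw":0},
  {"dx":0.0047,"dy":-0.0306,"dz":0,"yaw":0,"jaw":0},
])

```text
clock: 9.1
eef_pos: [528.9, -300.9, 57.7]
tool_rot: [3.141, 0.001, -1.419]
force: [-3.5, 2.0, 8.8]
width: 12.6
gripper_force: 59.6
```

Call:
arm_command([
  {"dx":0.0002,"dy":-0.0012,"dz":0,"yaw":0,"jaw":0},
  {"dx":0.0003,"dy":-0.002,"dz":0,"yaw":0,"jaw":0},
  {"dx":0.0003,"dy":-0.002,"dz":0,"yaw":0,"jaw":0},
  {"dx":0.0003,"dy":-0.002,"dz":0,"yaw":0,"jaw":0},
])

```text
clock: 9.5
eef_pos: [529.0, -300.9, 57.7]
tool_rot: [3.14, 0.005, -1.419]
force: [-5.3, 6.4, 10.5]
width: 12.5
gripper_force: 60.0
```

The lock is hard against its stop: it travelled 30 mm and the force is rising. I'll release it, rise, and go to above the rod.

Call:
arm_command([
  {"dx":0,"dy":0.002,"dz":0,"yaw":0,"jaw":0.2},
  {"dx":0,"dy":0.002,"dz":0,"yaw":0,"jaw":0.5},
  {"dx":0,"dy":0.002,"dz":0,"yaw":0,"jaw":0.8},
  {"dx":0,"dy":0.002,"dz":0,"yaw":0,"jaw":1},
  {"dx":0,"dy":0.002,"dz":0,"yaw":0,"jaw":1},
  {"dx":0,"dy":0.002,"dz":0.03,"yaw":0,"jaw":1},
  {"dx":0,"dy":0.002,"dz":0.07,"yaw":0,"jaw":1},
  {"dx":0,"dy":0.01,"dz":0.11,"yaw":0,"jaw":1},
  {"dx":0,"dy":0.04,"dz":0.14,"yaw":0,"jaw":1},
  {"dx":0.003,"dy":0.075,"dz":0.17,"yaw":0,"jaw":1},
  {"dx":0.006,"dy":0.115,"dz":0.19,"yaw":0,"jaw":1},
  {"dx":0.009,"dy":0.16,"dz":0.2,"yaw":0,"jaw":1},
  {"dx":0.011,"dy":0.205,"dz":0.2,"yaw":0,"jaw":1},
  {"dx":0.014,"dy":0.25,"dz":0.2,"yaw":0,"jaw":1},
  {"dx":0.017,"dy":0.295,"dz":0.2,"yaw":0,"jaw":1},
  {"dx":0.02,"dy":0.34,"dz":0.2,"yaw":0,"jaw":1},
  {"dx":0.022,"dy":0.385,"dz":0.2,"yaw":0,"jaw":1},
  {"dx":0.024,"dy":0.43,"dz":0.2,"yaw":0,"jaw":1},
  {"dx":0.025,"dy":0.455,"dz":0.2,"yaw":0,"jaw":1},
  {"dx":0.025,"dy":0.46,"dz":0.2,"yaw":0,"jaw":1},
])

```text
clock: 11.5
eef_pos: [554.7, 161.6, 255.6]
tool_rot: [3.141, 0.001, -1.413]
force: [0.7, 0.4, 0.3]
width: 85.2
gripper_force: 0.0
```

```bash
cat > m3.py <<'E'
from h import *
for n in("scene","top"):
    im,d,P=cloud(n); C=im.astype(int)
    R=lambda x,y,z,r:(np.hypot(P[...,0]-x,P[...,1]-y)<r)&(P[...,2]>z[0])&(P[...,2]<z[1])
    for nm,m in(("bar",R(541,-372,(68,82),40)&(C.max(2)<60)),("tab",R(530,-300,(72,84),40)&(C.min(2)>80)),("rod",R(558,232,(168,182),20)),("rodside",R(558,232,(136,182),20)),("standtop",R(558,260,(112,124),110)&(C[...,0]-C[...,2]>40)&(C[...,0]<200))):
        Q=P[m][:,:2].astype(np.float32); print(n,nm,len(Q),Q.mean(0) if len(Q) else "",cv2.minAreaRect(Q) if len(Q)>4 else "")
    cv2.imwrite(f"pics/{n}2.png",im[:,:,::-1])
    if n=="scene": cv2.imwrite("pics/s2.png",np.hstack([cv2.resize(im[130:290,280:450,::-1],(400,376)),cv2.resize(im[290:430,130:280,::-1],(400,376))]))
print(read_state()["eef_pos"])
E
python3 m3.py
```

```text
scene bar 176 [ 543.7506  -373.40994] ((542.0427856445312, -372.3938293457031), (14.160682678222656, 37.86023712158203), 8.798602104187012)
scene tab 100 [ 532.5332  -301.26666] ((531.9673461914062, -299.943359375), (14.530802726745605, 22.278812408447266), 13.534016609191895)
scene rod 51 [559.9204  230.85403] ((559.4942626953125, 231.65846252441406), (18.805498123168945, 21.556116104125977), 79.19239044189453)
scene rodside 161 [561.10315 229.47816] ((559.6181640625, 232.0474395751953), (20.193954467773438, 21.35992431640625), 0.4384242296218872)
scene standtop 1042 [573.01544 265.3705 ] ((568.0816040039062, 277.73291015625), (166.6741180419922, 75.69476318359375), 77.629638671875)
top bar 76 [ 539.52856 -370.49597] ((540.1609497070312, -371.72784423828125), (11.967968940734863, 39.09697723388672), 8.612668991088867)
top tab 41 [ 529.0828 -299.8974] ((529.087158203125, -300.5304260253906), (12.78707218170166, 20.85064125061035), 6.449502468109131)
top rod 0  
top rodside 0  
top standtop 119 [532.4039  218.90546] ((537.5687255859375, 218.6169891357422), (30.026939392089844, 37.883811950683594), 77.83670806884766)
[554.97761358 157.17360279 256.00081569]
```

View pics/s2.png

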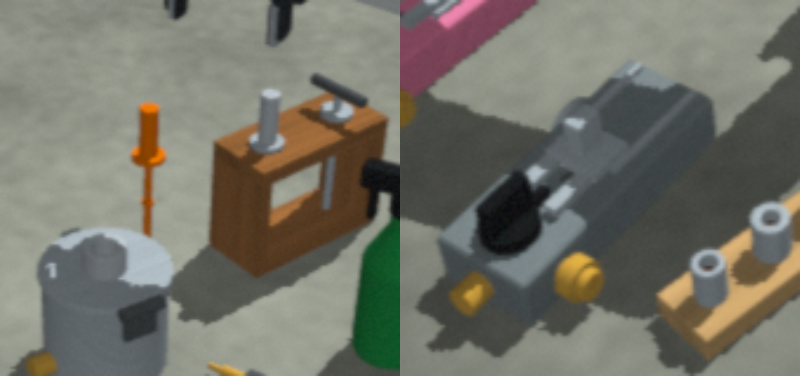

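The lock's prongs straddle the nose and its tab is at y≈-300, so it is home. The rod grip at about (268,110) in the left crop stands free, with the T-key beyond it. I'll grasp the rod now.

Call:
arm_command([
  {"dx":0.001,"dy":0.025,"dz":0,"yaw":0,"jaw":1},
  {"dx":0.002,"dy":0.055,"dz":0,"yaw":0,"jaw":1},
  {"dx":0.003,"dy":0.075,"dz":0,"yaw":0,"jaw":1},
  {"dx":0.003,"dy":0.075,"dz":-0.02,"yaw":0,"jaw":1},
  {"dx":0.003,"dy":0.075,"dz":-0.05,"yaw":0,"jaw":1},
  {"dx":0.003,"dy":0.075,"dz":-0.08,"yaw":0,"jaw":1},
  {"dx":0.003,"dy":0.075,"dz":-0.105,"yaw":0,"jaw":1},
  {"dx":0.003,"dy":0.075,"dz":-0.12,"yaw":0,"jaw":0.9},
  {"dx":0.003,"dy":0.075,"dz":-0.121,"yaw":0,"jaw":0.7},
  {"dx":0.003,"dy":0.075,"dz":-0.121,"yaw":0,"jaw":0.5},
  {"dx":0.003,"dy":0.075,"dz":-0.121,"yaw":0,"jaw":0.35},
  {"dx":0.003,"dy":0.075,"dz":-0.121,"yaw":0,"jaw":0.25},
  {"dx":0.003,"dy":0.075,"dz":-0.121,"yaw":0,"jaw":0.15},
  {"dx":0.003,"dy":0.075,"dz":-0.121,"yaw":0,"jaw":0.1},
  {"dx":0.003,"dy":0.075,"dz":-0.121,"yaw":0,"jaw":0},
  {"dx":0.003,"dy":0.075,"dz":-0.121,"yaw":0,"jaw":0},
  {"dx":0.003,"dy":0.075,"dz":-0.121,"yaw":0,"jaw":0},
])

```text
clock: 13.3
eef_pos: [558.7, 232.0, 136.6]
tool_rot: [-3.14, 0.001, -1.419]
force: [-1.0, -0.1, 5.8]
width: 16.8
gripper_force: 58.3
```

Call:
arm_command([
  {"dx":0,"dy":0,"dz":0.006,"yaw":0,"jaw":0},
  {"dx":0,"dy":0,"dz":0.018,"yaw":0,"jaw":0},
  {"dx":0,"dy":0,"dz":0.032,"yaw":0,"jaw":0},
  {"dx":0,"dy":0,"dz":0.048,"yaw":0,"jaw":0},
  {"dx":0,"dy":0,"dz":0.064,"yaw":0,"jaw":0},
  {"dx":0,"dy":0,"dz":0.08,"yaw":0,"jaw":0},
  {"dx":0,"dy":0,"dz":0.096,"yaw":0,"jaw":0},
  {"dx":0,"dy":0,"dz":0.112,"yaw":0,"jaw":0},
  {"dx":0,"dy":0,"dz":0.126,"yaw":0,"jaw":0},
  {"dx":0,"dy":0,"dz":0.138,"yaw":0,"jaw":0},
  {"dx":0,"dy":0,"dz":0.148,"yaw":0,"jaw":0},
  {"dx":0,"dy":0,"dz":0.152,"yaw":0,"jaw":0},
  {"dx":0,"dy":-0.01,"dz":0.152,"yaw":0,"jaw":0},
  {"dx":0,"dy":-0.03,"dz":0.152,"yaw":0,"jaw":0},
  {"dx":0,"dy":-0.055,"dz":0.152,"yaw":0,"jaw":0},
  {"dx":0,"dy":-0.08,"dz":0.152,"yaw":0,"jaw":0},
  {"dx":0,"dy":-0.1,"dz":0.152,"yaw":0,"jaw":0},
  {"dx":0,"dy":-0.11,"dz":0.152,"yaw":0,"jaw":0},
  {"dx":0,"dy":-0.11,"dz":0.152,"yaw":0,"jaw":0},
  {"dx":0,"dy":-0.11,"dz":0.152,"yaw":0,"jaw":0},
])

```text
clock: 15.3
eef_pos: [558.1, 122.7, 286.9]
tool_rot: [3.141, 0.001, -1.419]
force: [-0.0, 0.4, -1.1]
width: 16.8
gripper_force: 58.5
```

Run:
```python
from h import *
print(read_state()["eef_pos"],read_state()["width"])
for n in("scene","top"):
    im,d,P=cloud(n); np.savez(f"{n}3.npz",im=im,P=P)
    R=lambda x,y,z,r:(np.hypot(P[...,0]-x,P[...,1]-y)<r)&(P[...,2]>z[0])&(P[...,2]<z[1])
    for z in range(150,300,10):
        m=R(558,122,(z,z+10),40); Q=P[m]
        if len(Q): v,u=np.nonzero(m); print(n,z,len(Q),np.round(np.median(Q,0),1),"px",u.mean().round(1),v.mean().round(1),np.ptp(u))
    if n=="scene": cv2.imwrite("pics/s3.png",cv2.resize(im[80:300,230:430,::-1],(545,600),interpolation=cv2.INTER_CUBIC))
```

```text
[558.05291565 122.71935721 286.94514831] 16.81735415473286
scene 150 1 [553.  126.9 158.3] px 362.0 196.0 0
scene 160 14 [560.2 122.5 165.6] px 363.6 194.9 3
scene 170 15 [559.3 122.5 175.3] px 363.3 190.9 3
scene 180 15 [560.5 122.5 184.3] px 364.1 187.0 4
scene 190 18 [561.1 122.7 195. ] px 364.5 182.8 3
scene 200 17 [560.  124.1 204.8] px 364.4 178.3 3
scene 210 16 [560.1 123.  214.5] px 364.2 174.0 4
scene 220 26 [559.7 123.2 223.1] px 364.8 170.0 5
scene 230 17 [560.8 122.8 234.8] px 364.9 165.2 4
scene 240 20 [561.3 123.2 245.3] px 365.6 160.8 3
scene 250 17 [560.5 122.7 255.2] px 365.3 156.1 3
scene 260 8 [562.5 122.5 262.5] px 367.1 152.6 10
scene 270 111 [564.8 118.5 275.2] px 365.7 148.2 16
scene 280 39 [560.3 118.  285.8] px 364.6 143.2 15
scene 290 87 [561.7 116.1 295.4] px 364.9 139.2 22
top 160 1 [554.3 122.9 166.4] px 272.0 233.0 0
top 170 4 [556.2 121.8 178.3] px 271.8 231.2 1
top 190 2 [555.7 122.  194.6] px 271.0 230.5 0
top 200 2 [556.5 122.  204.3] px 270.5 229.5 1
top 270 9 [556.4 112.  275.9] px 271.3 224.7 2
top 280 1 [553.6 109.7 280.7] px 272.0 225.0 0
top 290 3 [545.3 110.3 292.7] px 270.7 227.7 1
```

View pics/s3.png

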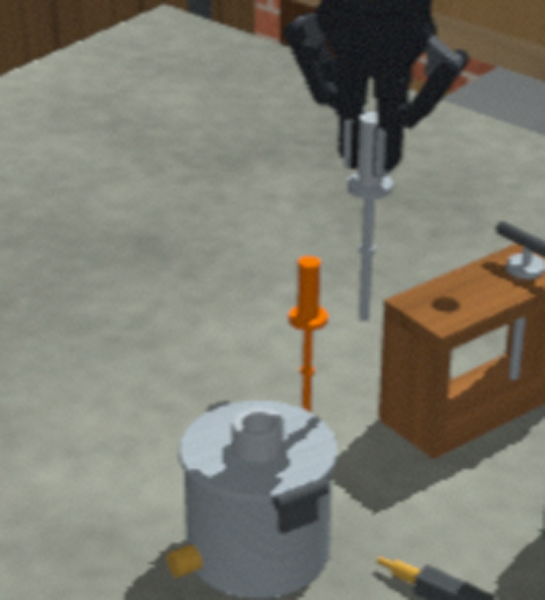

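The rod hangs upright in the gripper at about (368,250) in the crop. Its ring, collar and tip are clear of the stand and the orange look-alike. I'll carry it above the bush and measure the two relative to each other.

Call:
arm_command([
  {"dx":0,"dy":-0.01,"dz":0,"yaw":0,"jaw":0},
  {"dx":0,"dy":-0.03,"dz":0,"yaw":0,"jaw":0},
  {"dx":-0.001,"dy":-0.055,"dz":0,"yaw":0,"jaw":0},
  {"dx":-0.002,"dy":-0.08,"dz":0,"yaw":0,"jaw":0},
  {"dx":-0.003,"dy":-0.1,"dz":0,"yaw":0,"jaw":0},
  {"dx":-0.004,"dy":-0.11,"dz":0,"yaw":0,"jaw":0},
  {"dx":-0.004,"dy":-0.112,"dz":0,"yaw":0,"jaw":0},
  {"dx":-0.004,"dy":-0.112,"dz":0,"yaw":0,"jaw":0},
  {"dx":-0.004,"dy":-0.112,"dz":0,"yaw":0,"jaw":0},
  {"dx":-0.004,"dy":-0.112,"dz":0,"yaw":0,"jaw":0},
])

```text
clock: 16.4
eef_pos: [554.3, 11.2, 287.1]
tool_rot: [3.141, 0.0, -1.417]
force: [-0.1, -1.1, -0.7]
width: 16.4
gripper_force: 58.5
```

```bash
cat > m4.py <<'E'
from h import *
from scipy.optimize import least_squares
def cam(n):
    p=camera_params(n); return np.array(p["camera_matrix"]),np.array(p["extrinsics"])
def cast(n,uv,z):
    K,T=cam(n); r=np.c_[(uv-K[[0,1],[2,2]])/K[0,0],np.ones(len(uv))]@T[:3,:3].T
    return T[:3,3]+r*((z-T[2,3])/r[:,2])[:,None]
def circ(Q,R):
    f=lambda p:np.hypot(Q[:,0]-p[0],Q[:,1]-p[1])-p[2]
    s=least_squares(f,[*np.median(Q,0)[:2],R],loss="cauchy",f_scale=1); return s.x.round(2),np.abs(s.fun).mean().round(2)
def proj(n,X):
    K,T=cam(n); c=(np.atleast_2d(X)-T[:3,3])@T[:3,:3]; return c[:,:2]/c[:,2:]*K[0,0]+K[[0,1],[2,2]]
def bush(n,P):
    for nm,z,r,lo,hi in(("bush",125,19,117,133),("lid",103,58,97,135)):
        m=((np.hypot(P[...,0]-554,P[...,1]-10)<(26 if nm=="bush" else 75))&(P[...,2]>lo)&(P[...,2]<hi)).astype(np.uint8)
        c=max(cv2.findContours(m,cv2.RETR_EXTERNAL,cv2.CHAIN_APPROX_NONE)[0],key=len)[:,0].astype(float)
        Q=cast(n,c,z)
        if nm=="bush": # near wall below rim is excluded by the radius test afterwards
            d=Q[:,:2]-[554,10]; Q=Q[np.hypot(*d.T)<24]
        else:
            # lid edge only where it is not hidden by the bush
            d=Q[:,:2]-[554,10]; Q=Q[(np.hypot(*d.T)>50)]
        print(n,nm,len(Q),*circ(Q,r))
def rod(n,im,P,x,y,z0,z1):
    # shaft axis by column centroid per row: lateral position at y-plane, plus depth-surface medians
    out=[]
    for z in np.arange(z0,z1,8):
        m=(np.hypot(P[...,0]-x,P[...,1]-y)<15)&(P[...,2]>z)&(P[...,2]<z+8)
        if m.sum()>3: v,u=np.nonzero(m); out.append([z+4,u.mean(),v.mean(),*np.median(P[m],0),m.sum()])
    return np.array(out)
E
cat > m5.py <<'E'
from m4 import *
for n in("scene","top"): bush(n,np.load(f"{n}0.npz")["P"])
s=read_state()["eef_pos"]; print("tcp",s)
for n in("scene","top"):
    im,d,P=cloud(n); np.savez(f"{n}4.npz",im=im,P=P)
    o=rod(n,im,P,s[0],s[1]+1,s[2]-132,s[2]-25)
    print(n); print(np.round(o,1))
    if n=="scene":
        _,T=cam(n); h=T[:2,0]/np.linalg.norm(T[:2,0])
        for r in o:
            g=proj(n,[s[0],s[1],r[5]])[0]; k=np.linalg.norm([s[0],s[1],r[5]]-T[:3,3])/600
            print("z",round(r[0]),"lateral off tcp axis mm",round((r[1]-g[0])*k,2))
    if n=="scene": cv2.imwrite("pics/s4.png",cv2.resize(im[130:310,260:400,::-1],(466,600),interpolation=cv2.INTER_CUBIC))
E
python3 m5.py
```

```text
scene bush 43 [554.91   7.48  20.2 ] 1.15
scene lid 148 [554.07   8.38  58.57] 2.39
top bush 42 [550.47  10.44  17.93] 0.58
top lid 139 [550.74  10.48  56.78] 1.99
tcp [554.26728604  11.16511452 287.08721456]
scene
[[159.1 326.6 219.6 555.1  12.2 161.3   5. ]
 [167.1 326.5 217.5 556.5  12.  167.1  12. ]
 [175.1 326.7 214.5 556.5  10.8 174.3  12. ]
 [183.1 326.4 210.9 556.2  11.  182.6  17. ]
 [191.1 326.6 207.4 556.8  11.2 191.   11. ]
 [199.1 326.5 204.4 557.4  10.6 198.3  13. ]
 [207.1 326.5 200.6 556.7  10.7 206.6  17. ]
 [215.1 326.5 197.1 556.1  11.1 214.1  11. ]
 [223.1 326.5 193.5 557.2  10.6 222.3  26. ]
 [231.1 326.6 189.5 556.2  11.  232.1  14. ]
 [239.1 326.4 185.8 556.2  10.8 238.3  16. ]
 [247.1 326.4 182.1 556.8  11.9 247.5  13. ]
 [255.1 326.6 178.6 557.1  11.7 255.8  16. ]
 [263.1 326.5 175.5 556.5  11.  260.8   8. ]]
z 159 lateral off tcp axis mm 1.79
z 167 lateral off tcp axis mm 1.61
z 175 lateral off tcp axis mm 1.94
z 183 lateral off tcp axis mm 1.35
z 191 lateral off tcp axis mm 1.9
z 199 lateral off tcp axis mm 1.58
z 207 lateral off tcp axis mm 1.72
z 215 lateral off tcp axis mm 1.6
z 223 lateral off tcp axis mm 1.62
z 231 lateral off tcp axis mm 1.98
z 239 lateral off tcp axis mm 1.6
z 247 lateral off tcp axis mm 1.52
z 255 lateral off tcp axis mm 1.98
z 263 lateral off tcp axis mm 1.76
top
[]
```

View pics/s4.png

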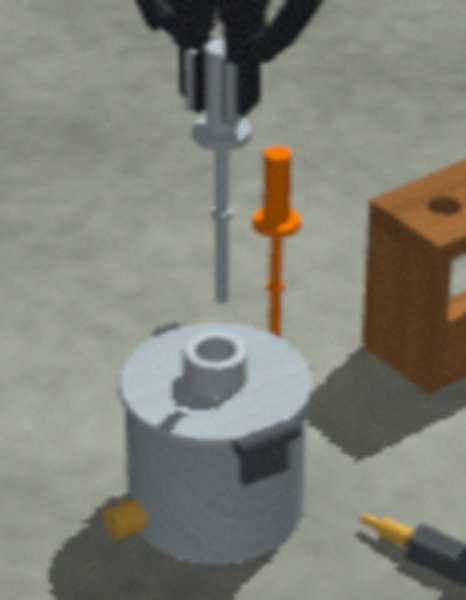

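The rod tip at about (221,300) in the crop is clear above the bush, whose mouth centre is near (216,352). The rod is upright, and its column is about 1.6 px to the right of the bore's. I'll get the bore centre by ray-casting both views onto the mouth plane.

```bash
cat > m6.py <<'E'
from m4 import *
tiles=[]
for n,k in(("scene",0),("scene",4),("top",0)):
    im=np.load(f"{n}{k}.npz")["im"]
    yy,xx=np.mgrid[-30:30:.25,-30:30:.25]; X=np.c_[(552-yy).ravel(),(9-xx).ravel(),np.full(xx.size,125.)]  # up=+x,left=+y
    uv=proj(n,X).astype(np.float32).reshape(*xx.shape,2)
    w=cv2.remap(im[:,:,::-1].copy(),uv[...,0],uv[...,1],cv2.INTER_CUBIC); g=cv2.GaussianBlur(cv2.cvtColor(w,cv2.COLOR_BGR2GRAY),(0,0),3)
    # bore contour: Otsu inside 17 mm of the seed
    m=(np.hypot(xx-0,yy-0)<16); t,_=cv2.threshold(g[m].reshape(-1,1),0,255,cv2.THRESH_OTSU)
    b=((g<t)&m).astype(np.uint8); c=max(cv2.findContours(b,cv2.RETR_EXTERNAL,cv2.CHAIN_APPROX_NONE)[0],key=cv2.contourArea)
    (a,e),r,_=cv2.fitEllipse(c); print(n,k,"otsu",t,"bore centre",552-(e*.25-30),9-(a*.25-30),"axes",np.array(r)*.25)
    w=cv2.resize(w,(480,480)); 
    for q in range(0,480,40): cv2.line(w,(q,0),(q,6),(0,0,255),1); cv2.line(w,(0,q),(6,q),(0,0,255),1)
    cv2.drawContours(w,[c*2],-1,(0,255,0),1); tiles.append(cv2.resize(w,(266,266)))
cv2.imwrite("pics/rect.png",np.hstack(tiles))
im=np.load("scene4.npz")["im"].astype(float); s=np.array([554.27,11.17,287.1]); 
# ring row: widest place of shaft; compare centre by projection
for dx,dy in((0,0),(0,1.7),(0,3)): print("ring px if axis at tcp+",dx,dy,proj("scene",[s[0]+dx,s[1]+dy,s[2]-66.6]),"tip",proj("scene",[s[0]+dx,s[1]+dy,s[2]-126.6]))
E
python3 m6.py
```

```text
scene 0 otsu 137.0 bore centre 551.3080501556396 10.43594741821289 axes [22.44391632 23.4849472 ]
scene 4 otsu 146.0 bore centre 551.3034954071045 10.42624282836914 axes [22.59574127 23.50694847]
top 0 otsu 118.0 bore centre 550.4650478363037 11.032413482666016 axes [23.33630371 23.92278862]
ring px if axis at tcp+ 0 0 [[325.60167171 193.91666194]] tip [[325.67703243 220.09302066]]
ring px if axis at tcp+ 0 1.7 [[326.19353649 193.54236052]] tip [[326.25049343 219.70740348]]
ring px if axis at tcp+ 0 3 [[326.64541797 193.25658598]] tip [[326.68834549 219.41297495]]
```

View pics/rect.png

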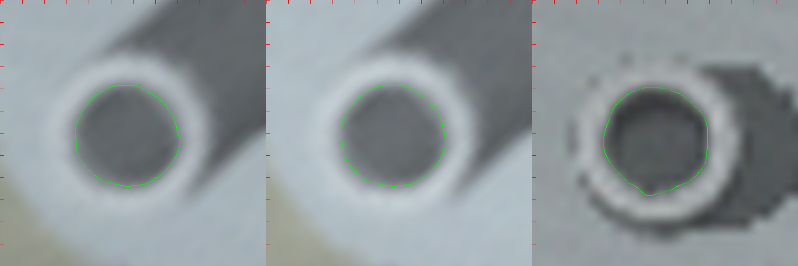

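The bore contour is clean in both views: centre (551.3,10.4) in the scene view and (550.5,11.0) from the top. Compared in the scene view, the rod has to move about (-3.5,-2.8) mm. I'll shift it and lower part way, keeping the ring above the mouth.

Call:
arm_command([
  {"dx":-0.0015,"dy":-0.001,"dz":0,"yaw":0,"jaw":0},
  {"dx":-0.0035,"dy":-0.0028,"dz":0,"yaw":0,"jaw":0},
  {"dx":-0.0035,"dy":-0.0028,"dz":0,"yaw":0,"jaw":0},
  {"dx":-0.0035,"dy":-0.0028,"dz":-0.003,"yaw":0,"jaw":0},
  {"dx":-0.0035,"dy":-0.0028,"dz":-0.009,"yaw":0,"jaw":0},
  {"dx":-0.0035,"dy":-0.0028,"dz":-0.016,"yaw":0,"jaw":0},
  {"dx":-0.0035,"dy":-0.0028,"dz":-0.023,"yaw":0,"jaw":0},
  {"dx":-0.0035,"dy":-0.0028,"dz":-0.03,"yaw":0,"jaw":0},
  {"dx":-0.0035,"dy":-0.0028,"dz":-0.037,"yaw":0,"jaw":0},
  {"dx":-0.0035,"dy":-0.0028,"dz":-0.044,"yaw":0,"jaw":0},
  {"dx":-0.0035,"dy":-0.0028,"dz":-0.05,"yaw":0,"jaw":0},
  {"dx":-0.0035,"dy":-0.0028,"dz":-0.054,"yaw":0,"jaw":0},
  {"dx":-0.0035,"dy":-0.0028,"dz":-0.055,"yaw":0,"jaw":0},
  {"dx":-0.0035,"dy":-0.0028,"dz":-0.055,"yaw":0,"jaw":0},
  {"dx":-0.0035,"dy":-0.0028,"dz":-0.055,"yaw":0,"jaw":0},
])

```text
clock: 18.0
eef_pos: [550.9, 7.0, 232.6]
tool_rot: [-3.141, -0.0, -1.419]
force: [-0.2, -0.4, -2.0]
width: 16.4
gripper_force: 58.5
```

```bash
cat > m7.py <<'E'
from m4 import *
s=read_state()["eef_pos"]; print("tcp",s.round(1) if hasattr(s,"round") else s)
B={"scene":[551.3,10.43,125],"top":[550.47,11.03,125]}
ims=[];n="scene"
for _ in range(3): im,d,P=cloud(n); ims.append(im)
np.savez("scene5.npz",im=im,P=P)
o=rod(n,im,P,s[0],s[1]+1,128,s[2]-22)
_,T=cam(n); h=T[:2,0]/np.linalg.norm(T[:2,0]); f=T[:2,2]/np.linalg.norm(T[:2,2])
for r in o:
    g=proj(n,[*B[n][:2],r[5]])[0]; k=np.linalg.norm([*B[n][:2],r[5]]-T[:3,3])/600
    print("z",r[0],"lat err",round((r[1]-g[0])*k,2),"view err (surface+3.1)",round(float((r[3:5]-B[n][:2])@f+3.1),2),int(r[6]))
print("lat dir",h,"view dir",f)
b=proj(n,[B[n]])[0]; u,v=int(b[0]),int(b[1]); print("bore px",b)
c=np.mean(ims,0)[v-50:v+25,u-40:u+40,::-1].astype(np.uint8); cv2.imwrite("pics/s5.png",cv2.resize(c,None,fx=8,fy=8,interpolation=cv2.INTER_CUBIC))
# ring row from width profile
g=np.mean(ims,0); 
m=(np.hypot(P[...,0]-s[0],P[...,1]-s[1]-1)<15)&(P[...,2]>128)&(P[...,2]<s[2]-22)
w=m.sum(1); vv=np.nonzero(w)[0]; print("row widths",[(int(q),int(w[q])) for q in vv])
print("ring row if on axis",proj(n,[*B[n][:2],s[2]-66.6])[0])
E
python3 m7.py
```

```text
tcp [550.9   7.  232.6]
z 132.0 lat err 0.43 view err (surface+3.1) -0.24 13
z 140.0 lat err -0.35 view err (surface+3.1) -0.86 16
z 148.0 lat err -0.97 view err (surface+3.1) -1.01 19
z 156.0 lat err -0.27 view err (surface+3.1) -0.43 15
z 164.0 lat err -0.86 view err (surface+3.1) -0.91 16
z 172.0 lat err -0.39 view err (surface+3.1) -1.17 23
z 180.0 lat err -1.07 view err (surface+3.1) -1.33 12
z 188.0 lat err -1.07 view err (surface+3.1) -1.62 17
z 196.0 lat err -1.32 view err (surface+3.1) -0.78 12
z 204.0 lat err -1.29 view err (surface+3.1) -1.69 14
z 212.0 lat err -6.88 view err (surface+3.1) -9.3 4
lat dir [0.75106652 0.66022654] view dir [-0.66582052  0.74611195]
bore px [324.3319416  234.41550279]
row widths [(201, 4), (202, 4), (203, 4), (204, 4), (205, 4), (206, 4), (207, 4), (208, 4), (209, 4), (210, 4), (211, 4), (212, 4), (213, 5), (214, 5), (215, 5), (216, 5), (217, 7), (218, 7), (219, 5), (220, 5), (221, 5), (222, 5), (223, 5), (224, 5), (225, 5), (226, 5), (227, 5), (228, 5), (229, 5), (230, 4), (231, 5), (232, 5), (233, 3), (234, 3)]
ring row if on axis [324.25339334 217.35484731]
```

View pics/s5.png

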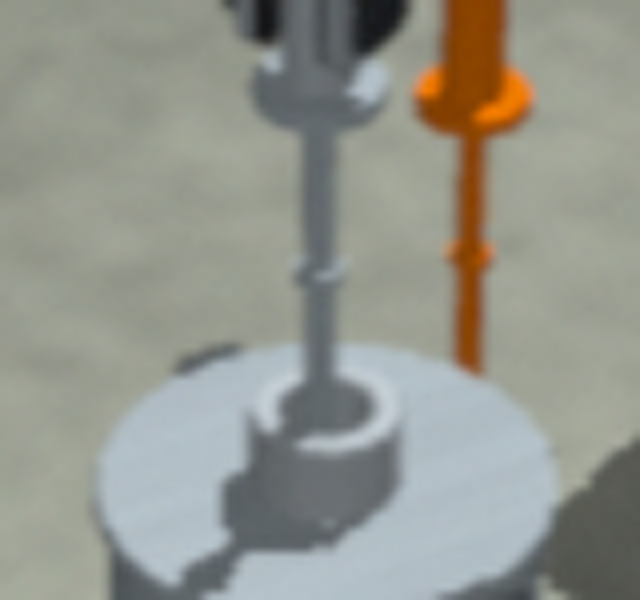

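The shaft enters the bore at about (319,390) in the crop, while the bore centre is at (326,405). The rod is therefore about 1.2 mm to the left and slightly near. I'll correct by (+0.4,+1.4) mm and lower 41 mm to bring the ring level.

Call:
arm_command([
  {"dx":0.0002,"dy":0.0007,"dz":0,"yaw":0,"jaw":0},
  {"dx":0.0004,"dy":0.0014,"dz":0,"yaw":0,"jaw":0},
  {"dx":0.0004,"dy":0.0014,"dz":0,"yaw":0,"jaw":0},
  {"dx":0.0004,"dy":0.0014,"dz":-0.003,"yaw":0,"jaw":0},
  {"dx":0.0004,"dy":0.0014,"dz":-0.008,"yaw":0,"jaw":0},
  {"dx":0.0004,"dy":0.0014,"dz":-0.014,"yaw":0,"jaw":0},
  {"dx":0.0004,"dy":0.0014,"dz":-0.02,"yaw":0,"jaw":0},
  {"dx":0.0004,"dy":0.0014,"dz":-0.026,"yaw":0,"jaw":0},
  {"dx":0.0004,"dy":0.0014,"dz":-0.032,"yaw":0,"jaw":0},
  {"dx":0.0004,"dy":0.0014,"dz":-0.037,"yaw":0,"jaw":0},
  {"dx":0.0004,"dy":0.0014,"dz":-0.04,"yaw":0,"jaw":0},
  {"dx":0.0004,"dy":0.0014,"dz":-0.041,"yaw":0,"jaw":0},
  {"dx":0.0004,"dy":0.0014,"dz":-0.041,"yaw":0,"jaw":0},
  {"dx":0.0004,"dy":0.0014,"dz":-0.041,"yaw":0,"jaw":0},
  {"dx":0.0004,"dy":0.0014,"dz":-0.041,"yaw":0,"jaw":0},
  {"dx":0.0004,"dy":0.0014,"dz":-0.041,"yaw":0,"jaw":0},
])

```text
clock: 19.75
eef_pos: [551.2, 8.5, 191.5]
tool_rot: [-3.141, -0.0, -1.419]
force: [-0.6, 0.6, -2.0]
width: 16.6
gripper_force: 58.5
```

```bash
sed -i 's#pics/s5#pics/s6#; s#scene5#scene6#; s#v-50:v+25#v-55:v+20#' m7.py; python3 m7.py; python3 -c "
from h import *
s=read_state(); print(s['force'],s['qd'].round(4) if hasattr(s['qd'],'round') else s['qd'])"
```

```text
tcp [551.2   8.5 191.5]
z 132.0 lat err 0.73 view err (surface+3.1) -1.07 13
z 140.0 lat err 0.45 view err (surface+3.1) -0.96 15
z 148.0 lat err 0.41 view err (surface+3.1) 0.04 12
z 156.0 lat err 0.5 view err (surface+3.1) 0.03 15
z 164.0 lat err 0.22 view err (surface+3.1) -0.64 8
z 172.0 lat err -4.78 view err (surface+3.1) -7.8 4
lat dir [0.75106652 0.66022654] view dir [-0.66582052  0.74611195]
bore px [324.3319416  234.41550279]
row widths [(219, 4), (220, 4), (221, 4), (222, 4), (223, 4), (224, 4), (225, 4), (226, 4), (227, 4), (228, 4), (229, 4), (230, 4), (231, 4), (232, 4), (233, 4), (234, 2), (235, 1)]
ring row if on axis [324.33210084 234.4500892 ]
[-1.62914267 -0.9193089  -1.13489239] [ 0.0013  0.0013 -0.0002  0.0005 -0.0016 -0.0008  0.0007]
```

View pics/s6.png

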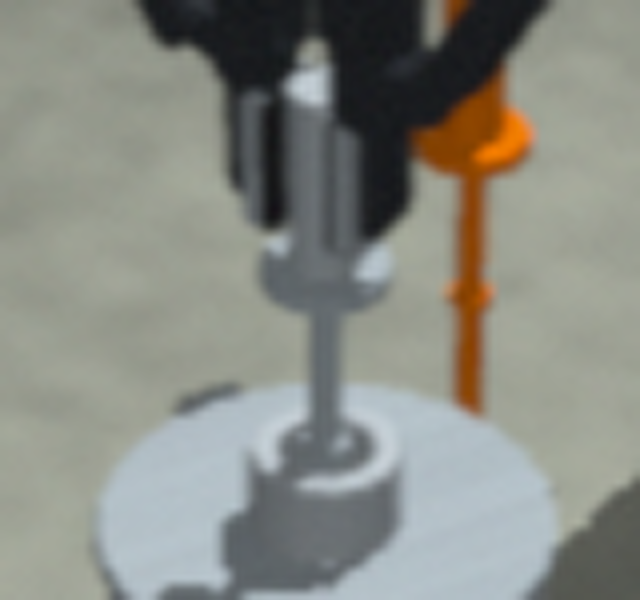

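The ring sits level in the bore mouth at (326,440). The bore spans 278–375 px, so the ring is centred, the rod is still and there is no contact force. Handing in.

```bash
python3 -c "
from cell import finish_job
print(finish_job())"
```

```text
the job is handed in; nothing more can be done
None
```

I handed the job in (no verdict was returned) with the knob at the mark, the lock home and the rod held in the bush: upright, centred to about 1 mm and ring level with the mouth.

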